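Press the wing pins home in colour order

TASK

The three jumbo push pins that fix the balsa wing panel to its building board stand a little proud. With a fingertip, lightly press each one straight down until it is fully home, the red pin first, then the blue, then the green. Don't pull or lift any pin, don't press on the balsa, the board or the clip, and leave the tumbler, sanding block and steel square where they are.

Things in the scene. Friction and masses are not known exactly. Their poses are not given: they have to be found in the camera images.
- pin_red (a joint): How far the red push pin is pressed down, in m: 0 to 0.003 at the start (standing proud), 0.010 when fully home with its collar on the balsa; below 0 it is being pulled out. It slides straight down against about 2 N of steady friction, has no spring (stays where it is left), and stops at 0.010. Its cushioned cap sinks on the pin by about 1 mm for each 3 N pressed, 8 mm at most, and springs back when let go (this is not counted here).
- pin_red_top (a point): Centre of the flat round top (18 mm across) of the red jumbo plastic push pin, which stands upright: head 20 mm tall with an 18 mm collar at the foot and an 11 mm waist under a 6 mm thick cushioned cap, on a thin steel shank. The top is 60 mm above the bench when fully home, 67 to 70 mm at the start. The three pins stand roughly in a row along the balsa strip, at least 65 mm apart; which colour stands where varies.
- pin_blue (a joint): How far the blue push pin is pressed down, in m: 0 to 0.003 at the start (standing proud), 0.010 when fully home with its collar on the balsa; below 0 it is being pulled out. It slides straight down against about 2 N of steady friction, has no spring (stays where it is left), and stops at 0.010. Its cushioned cap sinks on the pin by about 1 mm for each 3 N pressed, 8 mm at most, and springs back when let go (this is not counted here).
- pin_blue_top (a point): Centre of the flat round top (18 mm across) of the blue jumbo plastic push pin, which stands upright: head 20 mm tall with an 18 mm collar at the foot and an 11 mm waist under a 6 mm thick cushioned cap, on a thin steel shank. The top is 60 mm above the bench when fully home, 67 to 70 mm at the start. The three pins stand roughly in a row along the balsa strip, at least 65 mm apart; which colour stands where varies.
- pin_green (a joint): How far the green push pin is pressed down, in m: 0 to 0.003 at the start (standing proud), 0.010 when fully home with its collar on the balsa; below 0 it is being pulled out. It slides straight down against about 2 N of steady friction, has no spring (stays where it is left), and stops at 0.010. Its cushioned cap sinks on the pin by about 1 mm for each 3 N pressed, 8 mm at most, and springs back when let go (this is not counted here).
- pin_green_top (a point): Centre of the flat round top (18 mm across) of the green jumbo plastic push pin, which stands upright: head 20 mm tall with an 18 mm collar at the foot and an 11 mm waist under a 6 mm thick cushioned cap, on a thin steel shank. The top is 60 mm above the bench when fully home, 67 to 70 mm at the start. The three pins stand roughly in a row along the balsa strip, at least 65 mm apart; which colour stands where varies.
- wing_board: Fixed cork building board, 180 mm (its x) by 400 mm (its y), with a flat pale balsa wing panel on it; origin on the bench under the board's middle, z up. The balsa strip that the pins go through is 70 mm wide in x, centred on x = 0, y from -155 to 195 mm, its top 40 mm above the bench; the rest of the wing is lower. A black spring clip (50 mm wide, up to 62 mm above the bench) holds the +y end, y from 163 to 258 mm.
- tumbler: Empty clear glass tumbler, 72 mm across the rim, 95 mm tall, standing loose on the bench beyond the board (board +x side); origin at the centre of its underside. Leave alone.
- sanding_block: Yellow plastic sanding block, 65 x 115 mm, 36 mm tall, loose on the bench on the robot's side of the board; origin at the centre of its underside. Leave alone.
- square: Steel try square lying loose on the bench beyond the board: dark stock 22 x 100 x 16 mm along its -y, bright blade 150 mm long, 4 mm thick along its +x; origin under the outer corner end of the stock. Leave alone.

How it is judged:
By the outcome, as a careful person would: the job done as asked, in the order asked, and still so for the second after the job is handed in, with the robot touching nothing.
It also fails if it takes over 45 s, if anything falls off the work surface, if the arm or the gripper's body presses on something with over 40 N, if the wrist force passes 120 N, or if a joint passes its speed limit or range.

ROBOT

A 7-joint arm with a two-finger parallel gripper is mounted at the origin on the work surface. World frame = base frame: x ahead of the robot, y to its left, z up, the work surface at z = 0. Lengths are in m, angles in rad, forces in N, time in s.
With the tool pointing down it reaches from about 0.425 to 0.925 m from the base axis. Payload 6.8 kg.
Tool frame: the origin (TCP) lies between the finger pads; the fingertips stand 11 mm ahead of it and the grasp point (between the pads) lies 8 mm behind it; z points along the fingers, y is the line along which they close (so a half turn about z gives the same grasp; the last joint's range is limited). The gripper opens to 85 mm and grips with 20 to 120 N. Pads are 22 mm wide; open, the fingers measure 114 mm over their backs; the gripper's body (76 mm by 85 mm) begins 54 mm behind the grasp point. The pads swing forward as they close: fully open they stand 13 mm farther back than shut.
Start: joints at [-1.231, 0.477, 0.022, 1.555, -0.011, 1.109, -0.083], TCP at [0.292, 0.608, 0.242] pointing down, gripper open.
Joint ranges: [-2.96, 2.96], [-0.34, 2.1], [-1.41, 1.46], [0.24, 2.44], [-1.37, 4.51], [0.17, 1.92], [-2.96, 2.96]. Speed limits (rad/s): [2.39, 2.39, 3.14, 3.14, 3.14, 3.14, 3.14].

INTERFACE

Orientations are given as a rotation vector (axis times angle).
In Python, from bench import r gives the robot as it stands.
- The arm moves only by the tool send_rows, never from a script. Its argument "deltas" is a list of rows, each an object of numbers: "dx", "dy", "dz": the shift along the world's x, y, z in mm; "rx", "ry", "rz": the turn, a rotation vector about the world's x, y, z in degrees. A call has 1 to 5 rows; each row is the pose to reach, as a shift and turn from the pose commanded when the call began; what a row does not reach only later rows make up. A row lasts 1/12 s, in which the tool goes at most 41.7 mm and 7.16 degrees, less where a joint would pass 70% of its speed; a pose out of reach is approached as far as the arm can. A call with a gripper value outside its range is refused whole. "jaw" is the finger opening in mm, from 0 to 85.4, set as the call begins (left out, the last holds). The fingers move at their own pace and stop on an object; "newtons" is the grip in N (left out, the last holds). Time passes only in rows, so rows that repeat a pose let the fingers close. It gives the time, the measured TCP pose, the force, the opening and the grip force at its end, in the units of the state.
- r.get_obs(): the state, without advancing time (a new reading comes with each control period).
- r.grab_frame(name): name is "scene" or "top"; returns a dict with "frame" (480x640x3 uint8, blue, green, red), "z_map" (480x640 float32, m along the optical axis (not along the pixel's ray), 0 where there is no reading), "vertical_fov" (degrees; the focal length in pixels is half the picture's height over the tangent of half this angle, whatever the lens; pixels are square), "cx", "cy" (the principal point, pixels), "xyz" and "orientation" of the camera in the world. Camera axes: x right, y down, z forward; pixel columns grow to the right and rows downward; lengths in m; the calibration is good to about 2 mm. A picture is of the moment at which its call begins.
- r.hand_in(): hands the job in; it is judged then, once.
The state is a dict: "clock": time; "joints": joint angles; "qvel": joint speeds; "tau": joint torques, N m; "tcp_pos": TCP position; "orientation": TCP orientation; "contact_force": force on the tool from outside, world axes, zero at the start; "moment": the same for the moment, N m; "grip_width": finger opening in m; "gripper_force": force on a finger pad.
Only numpy, scipy, OpenCV 4.12 (cv2) and the standard library are available. Lean on these libraries where they do the work, as an engineer would, in place of code of your own. Each camera call takes 0.05 s, during which the arm holds its last target. There are 200 camera calls.

## Working session

There is one attempt and no reset: what is moved stays moved. The work goes in short steps, Python scripts to look and compute and a tool call to move; the robot and the scene stay as the last step left them, time stands still between calls to the robot, and variables do not carry over. Pictures are saved under pics/ and viewed, at most 10 in all, crops included, and the job is handed in when it is done.

Besides the shell and the picture viewer there is one more tool, called after ">>>" by a JSON object that holds its "fn" and its "kwargs". send_rows: Moves the arm, as the interface text tells. Its arguments: {"type":"object","properties":{"deltas":{"type":"array","items":{"type":"object","properties":{"dx":{"type":"number"},"dy":{"type":"number"},"dz":{"type":"number"},"rx":{"type":"number"},"ry":{"type":"number"},"rz":{"type":"number"}}}},"jaw":{"type":"number"},"newtons":{"type":"number"}},"required":["deltas"]}

```bash
mkdir -p pics
cat > h.py <<'E'
import numpy as np, cv2
from scipy.spatial.transform import Rotation as R
from bench import r
def ray(f,u,v):
    fl=240/np.tan(np.radians(f["vertical_fov"])/2)
    d=np.array([(u-f["cx"])/fl,(v-f["cy"])/fl,1.0])
    return np.array(f["xyz"]),R.from_rotvec(f["orientation"]).as_matrix()@d
def onplane(f,u,v,z):
    o,d=ray(f,u,v); return o+d*(z-o[2])/d[2]
def atdepth(f,u,v):
    o,d=ray(f,u,v); return o+d*f["z_map"][int(v),int(u)]
E
python3 - <<'E'
from h import *
print(r.get_obs())
for n in("scene","top"):
    f=r.grab_frame(n); cv2.imwrite(f"pics/{n}0.png",f["frame"]); print(n,f["xyz"],f["orientation"],f["vertical_fov"],f["cx"],f["cy"])
E
```

```text
{'clock': 0.0, 'joints': array([-1.23111156,  0.47779247,  0.02231093,  1.55646034, -0.01150984,
        1.10927631, -0.08311073]), 'qvel': array([ 4.05666603e-04,  4.99965928e-05, -4.11487412e-04, -1.38325352e-03,
        1.29170173e-04,  1.96797972e-04, -2.61068668e-03]), 'tau': array([-1.46516404e-04, -5.96459234e+01,  1.60778258e+00, -2.81176096e+01,
        1.25245628e-02,  9.57439392e-03, -7.10481615e-06]), 'tcp_pos': array([0.29200094, 0.60793931, 0.24132649]), 'orientation': array([-6.97402986e-01, -3.06290633e+00,  2.80413068e-03]), 'contact_force': array([0.67562762, 1.44357788, 0.28696582]), 'moment': array([-0.01773874, -0.04617968, -0.02792124]), 'gripper_force': 0.0, 'grip_width': 0.08570154774735493}
scene [ 0.86781767 -0.42151022  0.45759995] [-2.09138024 -0.61027841  0.30324066] 50.944665522341246 316.365038235549 244.20511623642085
top [0.53642598 0.07188207 0.85948828] [-2.22105901  2.17950431 -0.02376631] 50.292319880765845 316.33716075605014 247.14278475169823
```

View pics/top0.png

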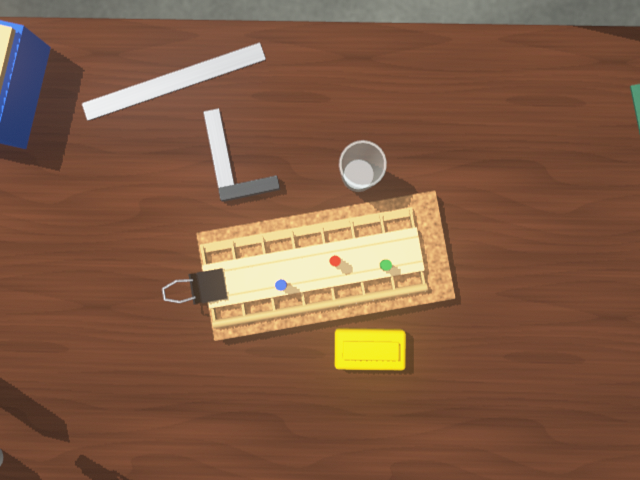

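View pics/scene0.png

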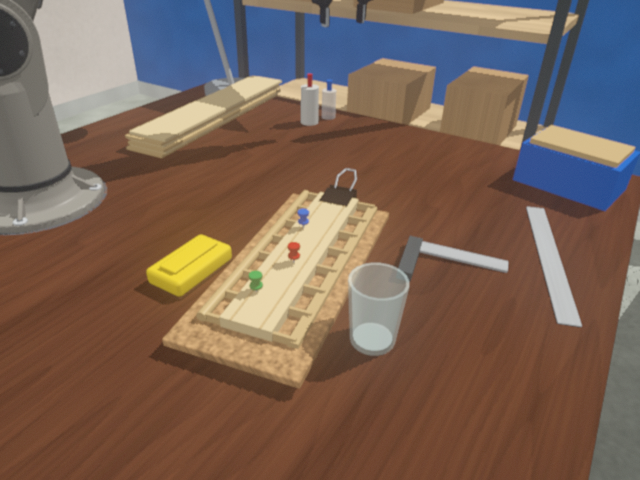

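Top view: blue at (281,285), red (335,261) and green (386,265). The scene view shows them at (303,213), (293,247) and (256,276). The clip is at the left end and the tumbler is at (362,165).

```bash
cat > m.py <<'E'
from h import *
def masks(f):
    b,g,rr=[f["frame"][...,i].astype(int) for i in range(3)]
    return dict(red=(rr>120)&(g<70)&(b<70),blue=(b>120)&(rr<90)&(b-g>60),green=(g>90)&(rr<90)&(b<110)&(g-rr>40))
def blobs(f,win):
    o={}
    for k,m in masks(f).items():
        w=np.zeros(m.shape,np.uint8); x0,x1,y0,y1=win; w[y0:y1,x0:x1]=m[y0:y1,x0:x1]
        n,l,s,c=cv2.connectedComponentsWithStats(w); i=1+np.argmax(s[1:,4]); o[k]=(s[i],c[i])
    return o
def show():
    ft=r.grab_frame("top"); fs=r.grab_frame("scene")
    T=blobs(ft,(200,450,190,340)); S=blobs(fs,(180,400,180,330))
    for k in T:
        s,c=T[k]; p=onplane(ft,*c,.0685); s2,c2=S[k]
        # top centre in scene: about half the cap ellipse below blob top
        q=onplane(fs,c2[0],s2[1]+3.5,.0685)
        # two-ray height
        print(k,s,c.round(1),"top:",p.round(4),"depthz",atdepth(ft,*c).round(4),"| scene",s2,q.round(4))
if __name__=="__main__": show()
E
python3 m.py
```

```text
Traceback (most recent call last):
  File "m.py", line 20, in <module>
    if __name__=="__main__": show()
                             ~~~~^^
  File "m.py", line 13, in show
    T=blobs(ft,(200,450,190,340)); S=blobs(fs,(180,400,180,330))
  File "m.py", line 9, in blobs
    n,l,s,c=cv2.connectedComponentsWithStats(w); i=1+np.argmax(s[1:,4]); o[k]=(s[i],c[i])
                                                     ~~~~~~~~~^^^^^^^^^
ValueError: attempt to get argmax of an empty sequence
```

Loosen the masks using HSV.

```bash
python3 - <<'E'
s=open('m.py').read()
a=s.index("    b,g,rr"); b=s.index("def blobs")
s=s[:a]+'''    h,sa,v=[c.astype(int) for c in cv2.split(cv2.cvtColor(f["frame"],cv2.COLOR_BGR2HSV))]
    ok=(sa>110)&(v>60)
    return dict(red=((h<6)|(h>174))&(sa>170)&(v>110),blue=ok&(h>100)&(h<130),green=ok&(h>45)&(h<85))
'''+s[b:]
open('m.py','w').write(s)
E
python3 m.py
```

```text
red [330 256  10  10  75] [334.6 260.5] top: [0.5413 0.0516 0.0685] depthz [0.5413 0.0516 0.0703] | scene [289 243  10   6  47] [0.5426 0.05   0.0685]
blue [276 280  10  10  83] [280.5 284.5] top: [0.5027 0.1344 0.0685] depthz [0.5026 0.1345 0.067 ] | scene [298 209  10   6  46] [0.5029 0.1344 0.0685]
green [380 260  12  10  96] [385.5 264.6] top: [ 0.5366 -0.0271  0.0685] depthz [ 0.5366 -0.0272  0.0676] | scene [250 272  11   8  39] [ 0.5386 -0.0307  0.0685]
```

>>> {"fn": "send_rows", "kwargs": {"deltas": [{"dx":15,"dy":-35},{"dx":30,"dy":-70},{"dx":46,"dy":-105},{"dx":62,"dy":-140},{"dx":78,"dy":-175}], "jaw": 0}}

```text
$.deltas[0]: bad value
```

>>> {"fn": "send_rows", "kwargs": {"deltas": [{"dx":15,"dy":-35},{"dx":30,"dy":-70},{"dx":46,"dy":-105},{"dx":62,"dy":-140},{"dx":78,"dy":-175}]}}

```text
$.deltas[0]: bad value
```

>>> {"fn": "send_rows", "kwargs": {"deltas": [{"dx":15,"dy":-35},{"dx":30,"dy":-70},{"dx":46,"dy":-105},{"dx":62,"dy":-140},{"dx":78,"dy":-175}]}}

```text
$.deltas[0]: bad value
```

>>> {"fn": "send_rows", "kwargs": {"deltas": [{"dx":15,"dy":-35,"dz":0,"rx":0,"ry":0,"rz":0},{"dx":30,"dy":-70,"dz":0,"rx":0,"ry":0,"rz":0},{"dx":46,"dy":-105,"dz":0,"rx":0,"ry":0,"rz":0},{"dx":62,"dy":-140,"dz":0,"rx":0,"ry":0,"rz":0},{"dx":78,"dy":-175,"dz":0,"rx":0,"ry":0,"rz":0}], "jaw": 0}}

```text
clock: 0.72
tcp_pos: [0.3707, 0.4317, 0.2423]
orientation: [0.697, 3.063, 0.0]
contact_force: [-0.2, -0.1, 0.2]
grip_width: 0.0253
gripper_force: 0.0
```

>>> {"fn": "send_rows", "kwargs": {"deltas": [{"dx":15,"dy":-35,"dz":0,"rx":0,"ry":0,"rz":0},{"dx":30,"dy":-70,"dz":0,"rx":0,"ry":0,"rz":0},{"dx":46,"dy":-105,"dz":0,"rx":0,"ry":0,"rz":0},{"dx":62,"dy":-140,"dz":0,"rx":0,"ry":0,"rz":0},{"dx":78,"dy":-175,"dz":0,"rx":0,"ry":0,"rz":0}]}}

```text
clock: 1.13
tcp_pos: [0.4487, 0.2567, 0.2426]
orientation: [0.697, 3.063, 0.001]
contact_force: [0.2, 0.4, 0.1]
grip_width: 0.0005
gripper_force: 0.0
```

>>> {"fn": "send_rows", "kwargs": {"deltas": [{"dx":18,"dy":-35,"dz":0,"rx":0,"ry":0,"rz":0},{"dx":36,"dy":-70,"dz":0,"rx":0,"ry":0,"rz":0},{"dx":55,"dy":-105,"dz":0,"rx":0,"ry":0,"rz":0},{"dx":74,"dy":-140,"dz":0,"rx":0,"ry":0,"rz":0},{"dx":92,"dy":-175,"dz":0,"rx":0,"ry":0,"rz":0}]}}

```text
clock: 1.55
tcp_pos: [0.541, 0.0816, 0.2426]
orientation: [0.697, 3.063, 0.001]
contact_force: [1.0, 1.1, 0.2]
grip_width: 0.0001
gripper_force: 0.0
```

>>> {"fn": "send_rows", "kwargs": {"deltas": [{"dx":1,"dy":-31,"dz":-20,"rx":0,"ry":0,"rz":0},{"dx":1,"dy":-31,"dz":-60,"rx":0,"ry":0,"rz":0},{"dx":1,"dy":-31,"dz":-100,"rx":0,"ry":0,"rz":0},{"dx":1,"dy":-31,"dz":-135,"rx":0,"ry":0,"rz":0},{"dx":1,"dy":-31,"dz":-143,"rx":0,"ry":0,"rz":0}]}}

```text
clock: 1.97
tcp_pos: [0.5376, 0.0518, 0.0945]
orientation: [-0.696, -3.056, 0.006]
contact_force: [-0.8, 0.2, -0.6]
grip_width: -0.0002
gripper_force: 0.0
```

Run:
```python
from h import *
o=r.get_obs(); print(o["tcp_pos"],o["contact_force"],o["grip_width"])
f=r.grab_frame("scene"); cv2.imwrite("pics/s1.png",cv2.resize(f["frame"][120:340,180:420],None,fx=2.5,fy=2.5))
```

```text
[0.53763177 0.05180386 0.09450216] [-0.79364952  0.20443573 -0.57043408] -0.0002310971610562919
```

View pics/s1.png

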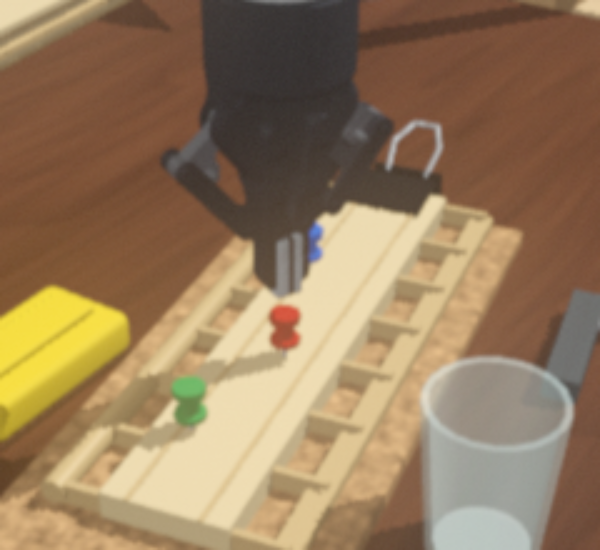

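The closed fingertips are just above the red pin's cap (crop 285,313) and line up with it. I'll let the arm settle, then press in small steps.

>>> {"fn": "send_rows", "kwargs": {"deltas": [{"dx":0,"dy":0,"dz":0,"rx":0,"ry":0,"rz":0},{"dx":0,"dy":0,"dz":0,"rx":0,"ry":0,"rz":0},{"dx":0,"dy":0,"dz":-5,"rx":0,"ry":0,"rz":0},{"dx":0,"dy":0,"dz":-10,"rx":0,"ry":0,"rz":0},{"dx":0,"dy":0,"dz":-10,"rx":0,"ry":0,"rz":0}]}}

```text
clock: 2.43
tcp_pos: [0.5415, 0.0527, 0.0896]
orientation: [0.697, 3.063, 0.001]
contact_force: [0.7, 0.6, -0.3]
grip_width: 0.0001
gripper_force: 0.0
```

>>> {"fn": "send_rows", "kwargs": {"deltas": [{"dx":0,"dy":-1,"dz":-4,"rx":0,"ry":0,"rz":0},{"dx":0,"dy":-1,"dz":-8,"rx":0,"ry":0,"rz":0},{"dx":0,"dy":-1,"dz":-10,"rx":0,"ry":0,"rz":0},{"dx":0,"dy":-1,"dz":-12,"rx":0,"ry":0,"rz":0},{"dx":0,"dy":-1,"dz":-12,"rx":0,"ry":0,"rz":0}]}}

```text
clock: 2.85
tcp_pos: [0.5413, 0.0513, 0.077]
orientation: [-0.698, -3.063, 0.0]
contact_force: [0.4, 0.0, 1.1]
grip_width: -0.0001
gripper_force: 0.6
```

>>> {"fn": "send_rows", "kwargs": {"deltas": [{"dx":0,"dy":0,"dz":-2,"rx":0,"ry":0,"rz":0},{"dx":0,"dy":0,"dz":-4,"rx":0,"ry":0,"rz":0},{"dx":0,"dy":0,"dz":-6,"rx":0,"ry":0,"rz":0},{"dx":0,"dy":0,"dz":-6,"rx":0,"ry":0,"rz":0},{"dx":0,"dy":0,"dz":-6,"rx":0,"ry":0,"rz":0}]}}

```text
clock: 3.27
tcp_pos: [0.5413, 0.0514, 0.0712]
orientation: [-0.698, -3.063, 0.0]
contact_force: [0.3, -0.7, 1.6]
grip_width: 0.0003
gripper_force: 0.4
```

>>> {"fn": "send_rows", "kwargs": {"deltas": [{"dx":0,"dy":0,"dz":-1,"rx":0,"ry":0,"rz":0},{"dx":0,"dy":0,"dz":-2,"rx":0,"ry":0,"rz":0},{"dx":0,"dy":0,"dz":-2.5,"rx":0,"ry":0,"rz":0},{"dx":0,"dy":0,"dz":-2.5,"rx":0,"ry":0,"rz":0},{"dx":0,"dy":0,"dz":-2.5,"rx":0,"ry":0,"rz":0}]}}

```text
clock: 3.68
tcp_pos: [0.5414, 0.0514, 0.0691]
orientation: [0.698, 3.063, 0.0]
contact_force: [-1.2, 0.0, 5.5]
grip_width: -0.0001
gripper_force: 2.9
```

>>> {"fn": "send_rows", "kwargs": {"deltas": [{"dx":0,"dy":0,"dz":-1,"rx":0,"ry":0,"rz":0},{"dx":0,"dy":0,"dz":-1,"rx":0,"ry":0,"rz":0},{"dx":0,"dy":0,"dz":-1,"rx":0,"ry":0,"rz":0}]}}

```text
clock: 3.93
tcp_pos: [0.5413, 0.0515, 0.0683]
orientation: [0.698, 3.063, 0.0]
contact_force: [-2.7, -0.0, 7.8]
grip_width: 0.0004
gripper_force: 4.1
```

Red is home: the force rises at the cushion's 3 N/mm at the expected height. Next I lift and move to blue.

>>> {"fn": "send_rows", "kwargs": {"deltas": [{"dx":0,"dy":0,"dz":15,"rx":0,"ry":0,"rz":0},{"dx":0,"dy":0,"dz":40,"rx":0,"ry":0,"rz":0},{"dx":-13,"dy":28,"dz":45,"rx":0,"ry":0,"rz":0},{"dx":-26,"dy":56,"dz":45,"rx":0,"ry":0,"rz":0},{"dx":-38.5,"dy":83,"dz":45,"rx":0,"ry":0,"rz":0}]}}

```text
clock: 4.35
tcp_pos: [0.5025, 0.1354, 0.1133]
orientation: [0.699, 3.062, 0.002]
contact_force: [-0.1, 1.0, -0.5]
grip_width: 0.0001
gripper_force: 0.0
```

>>> {"fn": "send_rows", "kwargs": {"deltas": [{"dx":0,"dy":0,"dz":0,"rx":0,"ry":0,"rz":0},{"dx":0,"dy":0,"dz":-10,"rx":0,"ry":0,"rz":0},{"dx":0,"dy":0,"dz":-20,"rx":0,"ry":0,"rz":0},{"dx":0,"dy":0,"dz":-20,"rx":0,"ry":0,"rz":0},{"dx":0,"dy":0,"dz":-20,"rx":0,"ry":0,"rz":0}]}}

```text
clock: 4.77
tcp_pos: [0.5023, 0.1328, 0.0916]
orientation: [-0.7, -3.061, 0.003]
contact_force: [0.0, -0.0, 0.2]
grip_width: -0.0002
gripper_force: 0.0
```

>>> {"fn": "send_rows", "kwargs": {"deltas": [{"dx":0.5,"dy":1,"dz":-5,"rx":0,"ry":0,"rz":0},{"dx":0.5,"dy":1,"dz":-9,"rx":0,"ry":0,"rz":0},{"dx":0.5,"dy":1,"dz":-12,"rx":0,"ry":0,"rz":0},{"dx":0.5,"dy":1,"dz":-14,"rx":0,"ry":0,"rz":0},{"dx":0.5,"dy":1,"dz":-14,"rx":0,"ry":0,"rz":0}]}}

```text
clock: 5.18
tcp_pos: [0.5034, 0.1351, 0.0785]
orientation: [-0.698, -3.063, 0.0]
contact_force: [-0.3, -0.2, 1.8]
grip_width: -0.0003
gripper_force: 0.4
```

>>> {"fn": "send_rows", "kwargs": {"deltas": [{"dx":0,"dy":0,"dz":-2,"rx":0,"ry":0,"rz":0},{"dx":0,"dy":0,"dz":-4,"rx":0,"ry":0,"rz":0},{"dx":0,"dy":0,"dz":-6,"rx":0,"ry":0,"rz":0},{"dx":0,"dy":0,"dz":-6,"rx":0,"ry":0,"rz":0},{"dx":0,"dy":0,"dz":-6,"rx":0,"ry":0,"rz":0}]}}

```text
clock: 5.6
tcp_pos: [0.5033, 0.1355, 0.0728]
orientation: [-0.698, -3.063, -0.0]
contact_force: [0.3, -0.4, 0.1]
grip_width: -0.0003
gripper_force: 0.5
```

>>> {"fn": "send_rows", "kwargs": {"deltas": [{"dx":0,"dy":0,"dz":-1.5,"rx":0,"ry":0,"rz":0},{"dx":0,"dy":0,"dz":-3,"rx":0,"ry":0,"rz":0},{"dx":0,"dy":0,"dz":-4.5,"rx":0,"ry":0,"rz":0},{"dx":0,"dy":0,"dz":-5,"rx":0,"ry":0,"rz":0},{"dx":0,"dy":0,"dz":-5,"rx":0,"ry":0,"rz":0}]}}

```text
clock: 6.02
tcp_pos: [0.5034, 0.1356, 0.0681]
orientation: [-0.698, -3.063, -0.0]
contact_force: [-1.0, -1.1, 9.7]
grip_width: -0.0001
gripper_force: 4.3
```

Blue is home (9.7 N at the same height). Green is next.

>>> {"fn": "send_rows", "kwargs": {"deltas": [{"dx":0,"dy":0,"dz":15,"rx":0,"ry":0,"rz":0},{"dx":0,"dy":0,"dz":45,"rx":0,"ry":0,"rz":0},{"dx":6,"dy":-30,"dz":55,"rx":0,"ry":0,"rz":0},{"dx":13,"dy":-65,"dz":55,"rx":0,"ry":0,"rz":0},{"dx":20,"dy":-100,"dz":55,"rx":0,"ry":0,"rz":0}]}}

```text
clock: 6.43
tcp_pos: [0.5239, 0.0357, 0.1237]
orientation: [0.692, 3.063, 0.002]
contact_force: [0.2, -0.0, -0.8]
grip_width: -0.0004
gripper_force: 0.0
```

>>> {"fn": "send_rows", "kwargs": {"deltas": [{"dx":7,"dy":-32,"dz":0,"rx":0,"ry":0,"rz":0},{"dx":14,"dy":-63.5,"dz":0,"rx":0,"ry":0,"rz":0},{"dx":14,"dy":-63.5,"dz":-15,"rx":0,"ry":0,"rz":0},{"dx":14,"dy":-63.5,"dz":-30,"rx":0,"ry":0,"rz":0},{"dx":14,"dy":-63.5,"dz":-30,"rx":0,"ry":0,"rz":0}]}}

```text
clock: 6.85
tcp_pos: [0.5354, -0.0284, 0.0904]
orientation: [-0.698, -3.059, 0.002]
contact_force: [-0.3, 0.5, -1.0]
grip_width: -0.0
gripper_force: 0.0
```

>>> {"fn": "send_rows", "kwargs": {"deltas": [{"dx":0,"dy":0,"dz":-5,"rx":0,"ry":0,"rz":0},{"dx":0,"dy":0,"dz":-9,"rx":0,"ry":0,"rz":0},{"dx":0,"dy":0,"dz":-12,"rx":0,"ry":0,"rz":0},{"dx":0,"dy":0,"dz":-14,"rx":0,"ry":0,"rz":0},{"dx":0,"dy":0,"dz":-14,"rx":0,"ry":0,"rz":0}]}}

```text
clock: 7.27
tcp_pos: [0.5372, -0.0277, 0.0787]
orientation: [-0.697, -3.063, -0.0]
contact_force: [0.4, -0.6, 0.1]
grip_width: -0.0001
gripper_force: 0.0
```

>>> {"fn": "send_rows", "kwargs": {"deltas": [{"dx":0,"dy":0,"dz":-2,"rx":0,"ry":0,"rz":0},{"dx":0,"dy":0,"dz":-4,"rx":0,"ry":0,"rz":0},{"dx":0,"dy":0,"dz":-6,"rx":0,"ry":0,"rz":0},{"dx":0,"dy":0,"dz":-6,"rx":0,"ry":0,"rz":0},{"dx":0,"dy":0,"dz":-6,"rx":0,"ry":0,"rz":0}]}}

```text
clock: 7.68
tcp_pos: [0.5375, -0.0278, 0.0728]
orientation: [0.697, 3.063, 0.0]
contact_force: [0.1, 0.1, 0.8]
grip_width: 0.0003
gripper_force: 0.5
```

>>> {"fn": "send_rows", "kwargs": {"deltas": [{"dx":0,"dy":0,"dz":-1.5,"rx":0,"ry":0,"rz":0},{"dx":0,"dy":0,"dz":-3,"rx":0,"ry":0,"rz":0},{"dx":0,"dy":0,"dz":-4.5,"rx":0,"ry":0,"rz":0},{"dx":0,"dy":0,"dz":-5,"rx":0,"ry":0,"rz":0},{"dx":0,"dy":0,"dz":-5,"rx":0,"ry":0,"rz":0}]}}

```text
clock: 8.1
tcp_pos: [0.5376, -0.0279, 0.0682]
orientation: [0.697, 3.063, 0.001]
contact_force: [-0.8, 0.2, 8.7]
grip_width: -0.0004
gripper_force: 4.3
```

Green is home. I'll lift well clear and move aside toward +y to check.

>>> {"fn": "send_rows", "kwargs": {"deltas": [{"dx":0,"dy":0,"dz":15,"rx":0,"ry":0,"rz":0},{"dx":0,"dy":0,"dz":50,"rx":0,"ry":0,"rz":0},{"dx":0,"dy":0,"dz":90,"rx":0,"ry":0,"rz":0},{"dx":0,"dy":0,"dz":130,"rx":0,"ry":0,"rz":0},{"dx":0,"dy":0,"dz":165,"rx":0,"ry":0,"rz":0}]}}

```text
clock: 8.52
tcp_pos: [0.5371, -0.0286, 0.2349]
orientation: [0.698, 3.062, -0.0]
contact_force: [1.4, -0.2, -0.3]
grip_width: 0.0003
gripper_force: 0.0
```

>>> {"fn": "send_rows", "kwargs": {"deltas": [{"dx":0,"dy":-35,"dz":0,"rx":0,"ry":0,"rz":0},{"dx":0,"dy":-70,"dz":0,"rx":0,"ry":0,"rz":0},{"dx":0,"dy":-105,"dz":0,"rx":0,"ry":0,"rz":0},{"dx":0,"dy":-140,"dz":0,"rx":0,"ry":0,"rz":0},{"dx":0,"dy":-175,"dz":0,"rx":0,"ry":0,"rz":0}]}}

```text
clock: 8.93
tcp_pos: [0.5367, -0.2047, 0.2326]
orientation: [-0.697, -3.063, 0.0]
contact_force: [0.3, 0.6, -0.4]
grip_width: -0.0002
gripper_force: 0.0
```

Run:
```python
from m import *
f=r.grab_frame("top"); cv2.imwrite("pics/t2.png",f["frame"])
try:
    for k,(s,c) in blobs(f,(200,450,190,340)).items(): print(k,s,c.round(1),atdepth(f,*c).round(4))
except Exception as e: print(e)
print(r.get_obs()["qvel"].round(3))
```

```text
red [330 256  10  10  74] [334.5 260.5] [0.5414 0.0515 0.0609]
blue [276 280  11  10  81] [280.8 284.4] [0.5025 0.1348 0.058 ]
green [380 260  11  10  91] [384.8 264.5] [ 0.5366 -0.0271  0.0605]
[-0.034 -0.031  0.01   0.038  0.034 -0.002 -0.154]
```

View pics/t2.png

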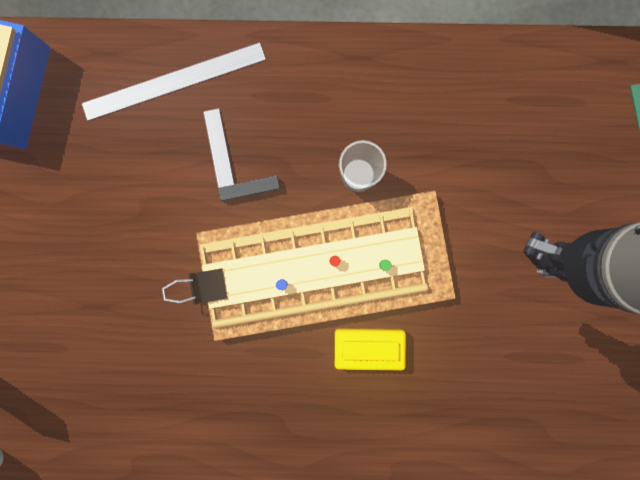

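The picture shows the pins at (335,261), (281,284) and (385,264), with tops about 60 mm high. The tumbler (362,165), sanding block (370,350) and square (220,190) have not moved, and the arm is clear at the right.

```bash
python3 -c "
from bench import r
print(r.hand_in())"
```

```text
the job is handed in; nothing more can be done
None
```

I pressed the red, blue and green pins home in that order (tops measured at 58–61 mm, 60 mm being home), left everything else where it was, and handed the job in at about 9 s.

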